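# Set the straightedge under the clamp of the scribing base

## Robot

A 6-joint arm with a two-finger parallel gripper is mounted at the origin on a cart in front of the work surface, level with it; the furniture and walls round the work are solid. World frame = base frame: x ahead of the robot, y to its left, z up, the work surface at z = 0. Lengths are in mm, angles in rad, forces in N, time in s.
With the tool pointing down it reaches from about 375 to 925 mm from the base axis. Payload 5.7 kg.
Tool frame: the origin (TCP) lies between the finger pads, 19 mm behind the fingertips; this is the grasp point; z points along the fingers, y is the direction in which the jaws open and shut (so a half turn about z gives the same grasp; the last joint's range is limited). The gripper opens to 85 mm and grips with 20 to 120 N. Pads are 22 mm wide; open, the fingers measure 114 mm over their backs; the gripper's body (76 mm by 85 mm) begins 54 mm behind the grasp point. The pads swing forward as they close: fully open they stand 13 mm farther back than shut.
Start: joints at [1.008, 0.359, 1.51, -0, 1.272, -0.115], TCP at [259.78, 540.814, 249.967] pointing down, gripper open.
Joint ranges: [-2.97, 2.97], [-1.01, 2.36], [0.21, 2.38], [-0.96, 4.11], [0.2, 2.71], [-2.98, 2.98]. Speed limits (rad/s): [2.39, 2.39, 3.14, 3.14, 3.14, 3.14].

## Interface

Orientations are given as a unit quaternion [x, y, z, w].
In Python, from rig import bot, vision gives the robot as it stands.
- The arm moves only by the tool step_arm, never from a script. Its argument "rows" is a list that holds one entry, the list of rows, each a list of 7 numbers: the shift along the tool's x, y, z in mm, then the turn, a rotation vector about the tool's x, y, z in rad, then the closure, from 0 (fully open) to 1 (shut). A call has 1 to 20 rows; each row shifts and turns the commanded pose from where the row before left it, along the tool's axes as they then stand; what a row does not reach is not made up. A row lasts 1/12 s, in which the tool goes at most 41.7 mm and 7.16 degrees, less where a joint would pass 70% of its speed; a pose out of reach is approached as far as the arm can. A call is refused whole if a number of a shift passes 41.7 or a number of a turn 0.125, either way. A call with a gripper value outside its range is refused whole. The fingers move at their own pace and stop on an object; "squeeze" is the grip in N (left out, the last holds). Time passes only in rows, so rows that do not move let the fingers close. It gives the time, the measured TCP pose, the force and the opening at its end, in the units of the state.
- bot.observe(): the state, without advancing time (a new reading comes with each control period).
- vision.read_camera(name): name is "scene" or "top" or "wrist"; returns the picture (480x640x3 uint8, blue, green, red); there is no depth.
- vision.camera_info(name): a dict with "mtx" (3x3 intrinsics, pixels), "rvec" (rotation vector, rad) and "tvec" (3), from world to camera coordinates, as OpenCV has them; the wrist camera has in their place "T_tool_cam" (4x4, takes a point from camera to tool coordinates, whose origin is the TCP and whose axes are the flange's). Camera axes: x right, y down, z forward; pixel columns grow to the right and rows downward; lengths in mm; the calibration is good to about 2 mm. A picture is of the moment at which its call begins: read the wrist's pose just before it. camera_info takes no time and is no camera call.
- bot.finish_job(): hands the job in, once; it reports no verdict.
The state is a dict: "time": time; "q": joint angles; "qd": joint speeds; "joint_efforts": joint torques, N m; "ee_pos": TCP position; "orientation": TCP orientation; "force": force on the tool from outside, world axes, zero at the start; "moment": the same for the moment, N m; "grip_width": finger opening in mm.
Only numpy, scipy, OpenCV 4.12 (cv2) and the standard library are available. Lean on these libraries where they do the work, as an engineer would, in place of code of your own. Each camera call takes 0.05 s, during which the arm holds its last target. There are 200 camera calls.

## Task

Lay the loose straightedge on the scribing base and slide it under the raised strap until its long edge is flush against the fence, its ends level with the ends of the base, and let go of it. Then turn the wing thumbscrew clockwise until it seats, so that the strap clamps the straightedge, back it off a quarter turn so that the straightedge can just slide, and finish while still holding the thumbscrew there in the gripper. Leave the can, the timer and the dust cap alone.

Things in the scene. Friction and masses are not known exactly. Their poses are not given: they have to be found in the camera images.
- base: fixed scribing base: dark plate 122 (x) x 180 (y) x 8 mm; aluminium fence along y, top 12.5 mm up. Origin: mid-length of the fence face, at the plate's underside; x points from the open plate (x -76 to 0 mm) to the fence, z up. Clamp at y = -62 mm: screw axis at x = +22 mm; guide pins behind it.
- strap: aluminium clamp strap 58 (x) x 24 (y) x 8 mm, over the fence to base x = -15 mm. Carries the thumbscrew; does not turn; rises 1.6 mm per rad as it is backed off. Origin and axes: those of the base when seated; underside 13.8 mm above this origin (3.3 to 4.5 mm above a 6 mm straightedge on the plate at the start).
- thumbscrew_grip (a point): point on the thumbscrew's upright axis in its black two-winged grip, a bar 44 (own x) x 10 (own y, pinch here) x 27 mm (z), from 16 mm below this point to 11 mm above. Seated: 68 mm above the base's underside; rises with the strap. Bar's foot is 30 mm above the strap's top. A half turn looks the same.
- thumbscrew (a joint): thumbscrew angle, rad: 0 = seated (firm stop, strap clamping the straightedge), negative = backed off; clockwise from above increases it. Starts 2.2 to 2.9 short of the seat, can go back to -3.6, stays where left (friction 0.04 N m). At 0 the wings lie along the base's x, at a quarter turn back along its y.
- straightedge: loose aluminium straightedge 50 (x) x 180 (y) x 6 mm, about 0.24 kg, flat on the worktop at the start; an upright grip rib along its middle, 10 mm thick (x), 100 mm long (y), top 40 mm above the underside. Either long edge may go to the fence. Origin: centre of the underside. A microscope stands between it and the base, from x = 0.51 m on, 0.28 m tall.
- objective_can: bystander: cream can with a black lid, 36 mm across, 56 mm high, behind the base; origin at the underside
- lab_timer: bystander: white timer, 64x68x18 mm, to the left of the base; origin at the underside
- dust_cap: bystander: black cap, 34 mm across, 14 mm high, to the right of the straightedge; origin at the underside

How it is judged (in metres and radians):
On the way, in this order (a step that is already met when the one before it is completed fails the run):
1. the straightedge lies on the base, flush with the fence, ends level, let go (x of straightedge in the frame of base between -0.0275 and -0.022 m and angle between the y axis of straightedge and the y axis of base, either way round below 0.025 rad and y of straightedge in the frame of base between -0.01 and 0.01 m and z of straightedge in the frame of base between 0.006 and 0.0105 m and angle between straightedge's own z axis and vertical below 0.03 rad and contact force between the fingers and straightedge below 0.3 N), for 0.2 s.
2. the thumbscrew is seated, the strap clamping the straightedge at the fence (x of straightedge in the frame of base between -0.0275 and -0.022 m and angle between the y axis of straightedge and the y axis of base, either way round below 0.025 rad and y of straightedge in the frame of base between -0.01 and 0.01 m and z of straightedge in the frame of base between 0.006 and 0.0105 m and angle between straightedge's own z axis and vertical below 0.03 rad and value of joint thumbscrew above -0.08 rad and contact force between strap and straightedge above 1 N), for 0.2 s.
At the end, for the whole second after the job is handed in: Straightedge flat on the base, untouched, edge within 2.5 mm of the fence and 0.025 rad of parallel, ends within 10 mm of the base's; thumbscrew, after seating, at rest 1.57 +- 0.26 rad back from its seat, still held by the fingers (over 2 N, TCP within 30 mm of the grip point) (x of straightedge in the frame of base between -0.0275 and -0.022 m and angle between the y axis of straightedge and the y axis of base, either way round below 0.025 rad and y of straightedge in the frame of base between -0.01 and 0.01 m and z of straightedge in the frame of base between 0.006 and 0.0105 m and angle between straightedge's own z axis and vertical below 0.03 rad and value of joint thumbscrew between -1.83 and -1.31 rad and velocity of joint thumbscrew between -0.05 and 0.05 rad/s and contact force between the fingers and strap above 2 N and distance between the grasp point and thumbscrew_grip below 0.03 m and contact force between the arm and straightedge below 0.3 N and linear speed of straightedge below 0.01 m/s); the arm keeps its last pose, push and grip.
It fails at once if objective can disturbed (moved more than 15 mm) (distance of objective_can from where it was at the start of the episode above 0.015 m).
It fails at once if lab timer disturbed (moved more than 15 mm) (distance of lab_timer from where it was at the start of the episode above 0.015 m).
It fails at once if dust cap disturbed (moved more than 15 mm) (distance of dust_cap from where it was at the start of the episode above 0.015 m).
It also fails if it takes over 58 s, if anything falls off the work surface, if the arm or the gripper's body presses on something with over 40 N, if the wrist force passes 120 N, or if a joint passes its speed limit or range.

## Working session

There is one attempt and no reset: what is moved stays moved. The work goes in short steps, Python scripts to look and compute and a tool call to move; the robot and the scene stay as the last step left them, time stands still between calls to the robot, and variables do not carry over. Pictures are saved under pics/ and viewed, about 8 in all and at most 12, crops included, and the job is handed in when it is done.

Besides the shell and the picture viewer there is one more tool, called after "Request:" as name([rows], argument=value, ...), one row to a line, values as JSON. step_arm: Moves the arm, as the interface text tells. Its arguments: {"type":"object","properties":{"rows":{"type":"array"},"squeeze":{"type":"number"}},"required":["rows"]}

```bash
ls; mkdir -p pics; python3 - <<'E'
from rig import bot, vision
import cv2, numpy as np
for n in ("scene","top"):
    im=vision.read_camera(n); cv2.imwrite(f"pics/{n}0.png",im)
    i=vision.camera_info(n); print(n,{k:np.round(np.array(v),4).tolist() for k,v in i.items()})
print(vision.camera_info("wrist"))
print(bot.observe())
E
```

```text
pics
scene {'mtx': [[621.1709, 0.0, 319.2153], [0.0, 621.1709, 234.3187], [0.0, 0.0, 1.0]], 'rvec': [2.0264, -0.7136, 0.4089], 'tvec': [-285.7768, 334.3201, 1080.2257]}
top {'mtx': [[549.9715, 0.0, 324.2278], [0.0, 549.9715, 244.5266], [0.0, 0.0, 1.0]], 'rvec': [2.1253, -2.1125, 0.2158], 'tvec': [190.8788, 574.1167, 1215.7976]}
{'mtx': array([[401.28654007,   0.        , 317.03031669],
       [  0.        , 401.28654007, 242.84310907],
       [  0.        ,   0.        ,   1.        ]]), 'T_tool_cam': array([[ 7.30721863e-06, -9.50128905e-01, -3.11857441e-01,
         7.88301600e+01],
       [ 9.99999995e-01,  3.86327786e-05, -9.42703211e-05,
         3.16657749e-01],
       [ 1.01616876e-04, -3.11857438e-01,  9.50128901e-01,
        -1.23793399e+02],
       [ 0.00000000e+00,  0.00000000e+00,  0.00000000e+00,
         1.00000000e+00]])}
{'time': 0.1, 'q': array([ 1.00790017e+00,  3.59459957e-01,  1.51134889e+00, -1.17670418e-05,
        1.27249629e+00, -1.15130437e-01]), 'qd': array([ 0.00042464, -0.0014146 , -0.00235891, -0.00039048,  0.00059611,
        0.00033811]), 'joint_efforts': array([-1.51564738e-03, -5.28641653e+01, -2.79354912e+01, -3.24556186e-04,
        4.81494149e-03,  1.64356857e-05]), 'ee_pos': array([259.47939579, 540.33125606, 249.21215465]), 'orientation': array([ 2.22015471e-01,  9.75042767e-01, -8.09378380e-04, -2.79447233e-04]), 'force': array([-0.1253935 ,  0.40040794,  0.23919   ]), 'moment': array([-0.00881045,  0.0132616 , -0.00922467]), 'grip_width': 85.5046523516281}
```

View pics/top0.png

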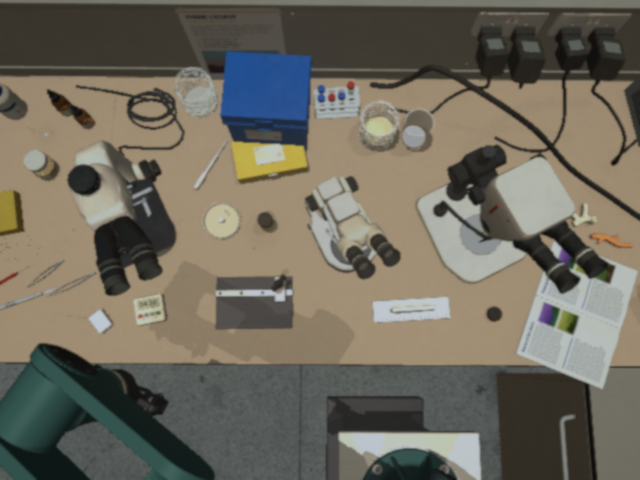

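View pics/scene0.png

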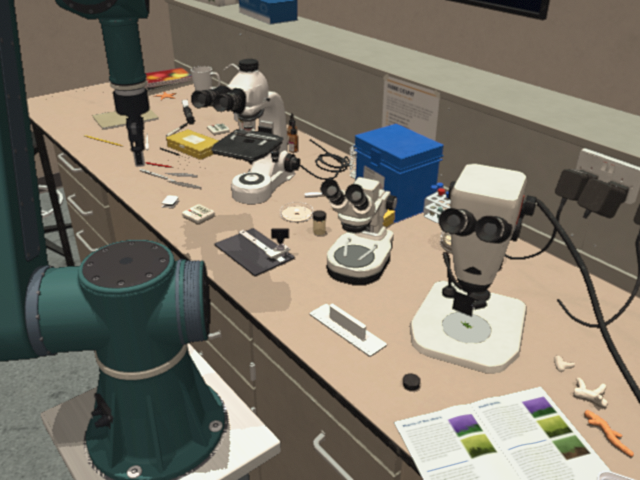

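Top view: base at about (216–293, 277–328) with the clamp at (280, 290), straightedge at (373–450, 297–322), cap (494, 314), can (266, 221), timer (150, 310). In the scene view the microscope stands between the straightedge and the base.

```bash
cat > h.py <<'E'
import numpy as np, cv2
from scipy.spatial.transform import Rotation as R
from rig import bot, vision
def cam(name, s=None):
    """K, world->cam R, t"""
    i=vision.camera_info(name)
    if name!="wrist": return i["mtx"], cv2.Rodrigues(np.array(i["rvec"],float))[0], np.array(i["tvec"],float).ravel()
    T=np.eye(4); T[:3,:3]=R.from_quat(s["orientation"]).as_matrix(); T[:3,3]=s["ee_pos"]
    W=np.linalg.inv(T@i["T_tool_cam"]); return i["mtx"],W[:3,:3],W[:3,3]
def onplane(c,uv,z):
    K,r,t=c; uv=np.atleast_2d(np.array(uv,float)); o=-r.T@t
    d=np.c_[uv,np.ones(len(uv))]@np.linalg.inv(K).T@r
    return o+d*((z-o[2])/d[:,2])[:,None]
def proj(c,p):
    K,r,t=c; q=(np.atleast_2d(p)@r.T+t)@K.T; return q[:,:2]/q[:,2:]
def rect(mask):
    cs,_=cv2.findContours(mask.astype(np.uint8),cv2.RETR_EXTERNAL,cv2.CHAIN_APPROX_NONE)
    return cv2.minAreaRect(max(cs,key=cv2.contourArea)), max(cs,key=cv2.contourArea)
def wpic(name):
    s=bot.observe(); im=vision.read_camera("wrist"); cv2.imwrite(f"pics/{name}.png",im)
    np.savez(f"pics/{name}.npz",ee_pos=s["ee_pos"],orientation=s["orientation"],q=s["q"]); return s,im
E
python3 - <<'E'
from h import *
im=cv2.imread("pics/top0.png").astype(int); c=cam("top")
g=im.max(2)
def sub(m,x0,x1,y0,y1):
    o=np.zeros_like(m); o[y0:y1,x0:x1]=m[y0:y1,x0:x1]; return o
sat=im.max(2)-im.min(2)
m=sub((im[:,:,0]>150),365,460,290,330); r,_=rect(m); b=cv2.boxPoints(r); print("SE",r,onplane(c,b,6).round(1)[:,:2].tolist(), onplane(c,r[0],6).round(1))
m=sub((g<110)&(sat<25),205,300,270,335); r,_=rect(m); b=cv2.boxPoints(r); print("base",r,onplane(c,b,8).round(1)[:,:2].tolist())
for n,p,z in (("cap",(494,314),14),("can",(266,217),56),("timer",(150,309),18),("wing",(279,283),75),("scopefront",(365,270),100)): print(n,onplane(c,p,z).round(0))
E
```

```text
SE ((410.88714599609375, 309.194580078125), (21.2086181640625, 77.22431945800781), 86.42366790771484) [[447.9, 81.4], [460.4, -101.2], [410.6, -102.3], [398.4, 78.9]] [[429.2 -10.7   6. ]]
base ((253.5, 312.0), (32.0, 77.0), 90.0) [[457.3, 451.0], [458.4, 269.5], [383.7, 268.2], [382.6, 447.6]]
cap [[ 419. -204.   14.]]
can [[638. 331.  56.]]
timer [[425. 599.  18.]]
wing [[480. 296.  75.]]
scopefront [[507. 104. 100.]]
```

Request:
step_arm([
  [[-28,-9,0,0,0,0,0],[-28,-9,0,0,0,0,0],[-28,-9,0,0,0,0,0],[-28,-9,0,0,0,0,0],[-28,-9,0,0,0,0,0],[-28,-9,0,0,0,0,0],[-28,-9,0,0,0,0,0],[-28,-9,0,0,0,0,0],[0,0,0,0,0,0.12,0],[0,0,0,0,0,0.12,0],[0,0,0,0,0,0.12,0],[0,0,0,0,0,0.12,0],[0,0,0,0,0,0.12,0],[0,0,0,0,0,0.12,0],[0,0,0,0,0,0.12,0],[0,0,0,0,0,0.12,0],[0,0,0,0,0,0.12,0],[0,0,0,0,0,0,0]],
])

```text
time: 1.6
ee_pos: [430.2, 378.7, 249.5]
orientation: [0.693, 0.721, -0.001, -0.0]
force: [-0.8, 0.8, 0.2]
grip_width: 85.7
```

```bash
python3 - <<'E'
from h import *
s,im=wpic("w1"); print(s["ee_pos"],s["orientation"],s["q"],s["time"])
E
```

```text
[430.21766795 378.73856718 249.54339568] [ 6.93275846e-01  7.20672130e-01 -5.22578283e-04 -9.64913179e-05] [ 6.01362267e-01  3.21359336e-01  1.56909807e+00 -2.33000117e-05
  1.25219785e+00  5.62622950e-01] 1.6
```

View pics/w1.png

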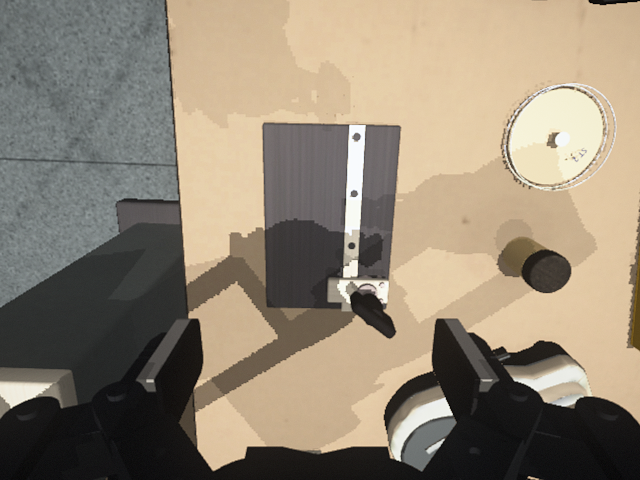

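Wrist view: plate corners about (264,124), (400,126), (390,308), (267,307); white fence along u≈346–365; strap near (358,290); black grip bar from (350,292) to (392,333).

```bash
python3 - <<'E'
from h import *
s=dict(np.load("pics/w1.npz")); c=cam("wrist",s); im=cv2.imread("pics/w1.png").astype(int)
g=im.max(2); sat=g-im.min(2)
# fence face foot (z=8): first bright px going right along each row
pts=[]
for v in range(132,205,3):
    u=np.where(g[v,320:380]>150)[0]
    if len(u): pts.append((320+u[0]-.5,v))
w=onplane(c,pts,8); print("fence foot line", w[[0,-1],:2].round(1), np.polyfit(w[:,1],w[:,0],1))
# right side of fence top z=12.5 (plate behind fence is dark)
# plate front edge x=-76 at z=8: first dark
pl=[]
for v in range(140,225,3):
    u=np.where(sat[v,240:300]<30)[0]; pl.append((240+u[0]-.5,v))
w2=onplane(c,pl,8); print("front", np.polyfit(w2[:,1],w2[:,0],1), w2[:,0].mean())
# far end (y=+90), near end (y=-90) at columns 275..335
e=[(u,100+np.where(sat[100:150,u]<30)[0][0]-.5) for u in range(275,335,4)]
w3=onplane(c,e,8); print("y+ end",np.polyfit(w3[:,0],w3[:,1],1),w3[:,1].mean().round(1))
e=[(u,280+np.where(sat[280:330,u]>=30)[0][0]-.5) for u in range(275,320,4)]
w4=onplane(c,e,8); print("y- end",w4[:,1].round(1))
cv2.imwrite("pics/c1.png",cv2.resize(im[255:350,310:410].astype(np.uint8),None,fx=6,fy=6,interpolation=cv2.INTER_CUBIC))
E
```

```text
fence foot line [[456.4 442. ]
 [457.7 377.4]] [-2.38284128e-02  4.66502102e+02]
front [-2.34253669e-02  3.90907367e+02] 381.665305319756
y+ end [2.33752689e-02 4.38009704e+02] 447.7
y- end [266.8 267.  268.3 268.4 268.6 268.8 268.9 269.1 269.2 268.3 268.4 268.6]
```

View pics/c1.png

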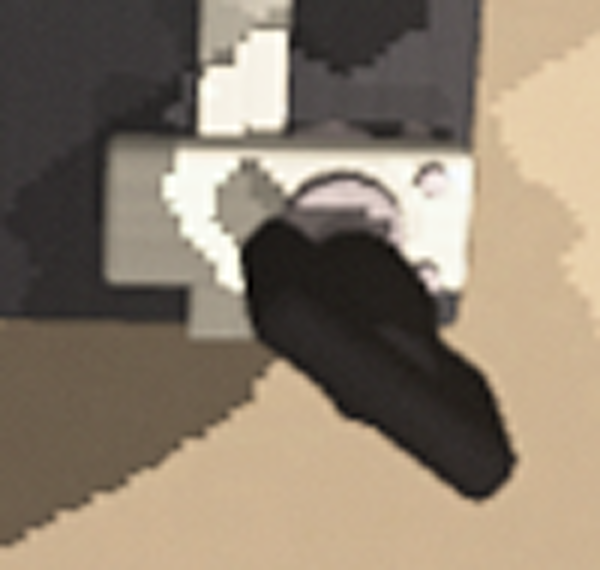

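Request:
step_arm([
  [[-30,-3,0,0,0,0,0],[-30,-3,0,0,0,0,0],[-30,-1,0,0,0,0,0],[-30,-1,0,0,0,0,0],[-30,-1,0,0,0,0,0],[-30,-1,0,0,0,0,0],[-30,-1,0,0,0,0,0],[-30,-1,0,0,0,0,0],[-30,-1,0,0,0,0,0],[-30,-1,0,0,0,0,0],[-30,-1,0,0,0,0,0],[-30,-1,0,0,0,0,0],[-30,-1,20,0,0,0,0],[0,-1,25,0,0,0,0],[0,0,25,0,0,0,0],[0,0,25,0,0,0,0],[0,0,0,0,0,-0.024,0],[0,0,0,0,0,0,0]],
])

```text
time: 3.15
ee_pos: [428.2, -11.4, 154.4]
orientation: [0.681, 0.732, -0.001, -0.001]
force: [0.5, -0.2, 0.4]
grip_width: 85.4
```

```bash
python3 - <<'E'
from h import *
s,im=wpic("w2"); print(s["ee_pos"],s["orientation"],s["q"],s["time"])
E
```

```text
[428.1654763  -11.3507582  154.35307389] [ 0.68146666  0.73184702 -0.0009823  -0.00147524] [-1.87992366e-01  2.41879849e-01  1.97794421e+00 -1.13898438e-04
  9.25312153e-01 -2.59187461e-01] 3.15
```

View pics/w2.png

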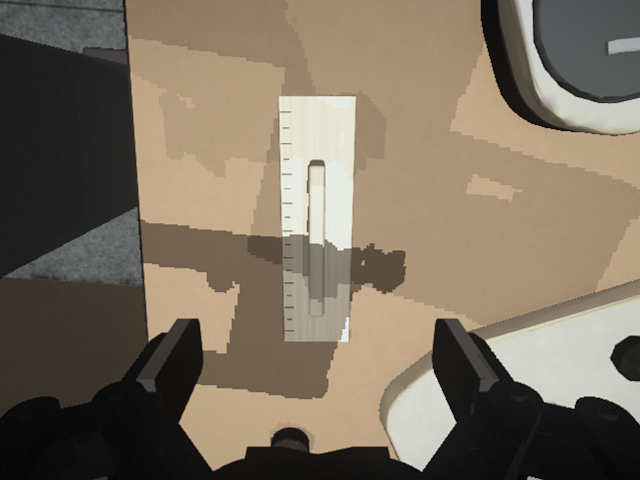

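Straightedge corners about (279,96), (355,97), (349,342), (285,341); the rib is upright at u≈309–325, v≈160–316.

```bash
python3 - <<'E'
from h import *
s=dict(np.load("pics/w2.npz")); c=cam("wrist",s)
w=onplane(c,[(279,96),(355,97),(349,342),(285,341)],6)[:,:2]; print(w.round(1).tolist(),w.mean(0))
ax=(w[0]+w[1]-w[2]-w[3])/2; print(np.linalg.norm(ax),"yaw",np.arctan2(ax[1],ax[0])-np.pi/2)
r=onplane(c,[(308.5,160),(325,160),(308.5,316),(324,316)],40)[:,:2]; print(r.round(1).tolist(),r.mean(0))
E
```

```text
[[398.3, 75.7], [446.7, 78.6], [460.1, -99.8], [410.4, -102.5]] [428.89038583 -12.00064429]
178.76987545669783 yaw 0.07125914019589241
[[420.3, 40.8], [429.9, 41.5], [426.9, -61.1], [437.1, -60.3]] [428.52523465  -9.75912957]
```

Request:
step_arm([
  [[15,0.6,24,0,0,0,0],[0,0,28,0,0,0,0],[0,0,28,0,0,0,0],[0,0,24,0,0,0,0],[0,0,12,0,0,0,0],[0,0,8,0,0,0,0],[0,0,0,0,0,0,0.5],[0,0,0,0,0,0,1],[0,0,0,0,0,0,1],[0,0,0,0,0,0,1],[0,0,0,0,0,0,1],[0,0,0,0,0,0,1],[0,0,0,0,0,0,1],[0,0,0,0,0,0,1]],
], squeeze=40)

```text
time: 4.37
ee_pos: [428.8, 3.5, 31.7]
orientation: [0.683, 0.73, 0.0, 0.0]
force: [-1.4, 0.9, 8.5]
grip_width: 9.3
```

Request:
step_arm([
  [[0,0,-10,0,0,0,1],[0,0,-25,0,0,0,1],[0,0,-25,0,0,0,1],[0,0,-25,0,0,0,1],[0,0,-10,0,0,0.043,1],[13.7,-0.7,0,0,0,0,1],[26,-0.7,0,0,0,0,1],[28,-0.7,0,0,0,0,1],[28,-0.7,0,0,0,0,1],[28,-0.7,0,0,0,0,1],[28,-0.7,0,0,0,0,1],[28,-0.7,0,0,0,0,1],[28,-0.7,0,0,0,0,1],[28,-0.7,0,0,0,0,1],[28,-0.7,0,0,0,0,1],[28,-0.7,0,0,0,0,1],[28,-0.7,0,0,0,0,1],[28,-0.7,0,0,0,0,1],[22,-0.7,0,0,0,0,1],[0,0,0,0,0,0,1]],
], squeeze=50)

```text
time: 6.03
ee_pos: [410.4, 377.0, 126.2]
orientation: [0.698, 0.716, 0.002, -0.0]
force: [0.8, -0.1, -2.6]
grip_width: 9.2
```

```bash
python3 - <<'E'
from h import *
s,im=wpic("w3"); print(s["ee_pos"],s["orientation"],s["q"],s["time"],s["force"],s["grip_width"])
E
```

```text
[410.44132214 377.0014972  126.16206978] [ 6.97743090e-01  7.16346219e-01  1.57698913e-03 -4.33462904e-04] [6.18101867e-01 4.39063719e-01 1.73870554e+00 1.73101542e-03
 9.60876919e-01 5.90802839e-01] 6.0333 [ 0.79164598 -0.13142687 -2.5517528 ] 9.172388723188822
```

View pics/w3.png

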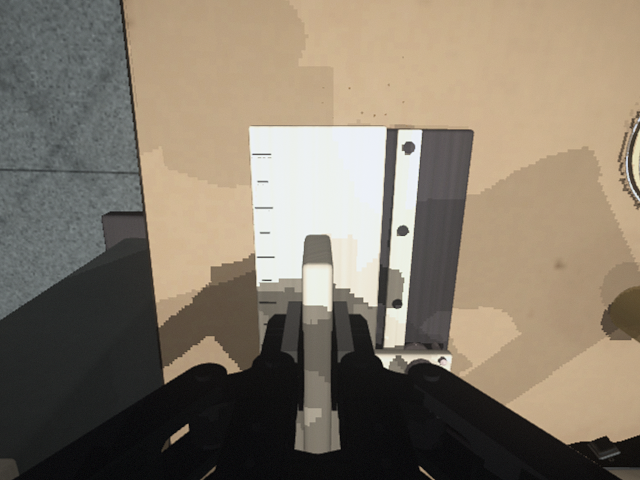

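Held straightedge: upper corners (249,126), (386,126), long edges running down; base fence strip at u≈388–421 below it, can off at the right.

```bash
python3 - <<'E'
from h import *
s=dict(np.load("pics/w3.npz")); c=cam("wrist",s)
z=s["ee_pos"][2]-31.7+6
w=onplane(c,[(249,126),(386,126),(258,324),(383,290)],z)[:,:2]; print(w.round(1).tolist())
e=w[3]-w[1]; print("yaw right edge",np.arctan2(e[0],-e[1])); 
f=onplane(c,[(387.5,135),(380,345)],8); print("fence-ish",f.round(1).tolist())
p=onplane(c,[(430,130),(473,130)],8); print("base y end",p.round(1).tolist())
E
```

```text
[[385.4, 451.1], [434.5, 452.4], [387.1, 371.3], [438.3, 388.2]]
yaw right edge 0.06041717224621191
fence-ish [[451.2, 444.9, 8.0], [457.4, 304.5, 8.0]]
base y end [[475.7, 448.4, 8.0], [500.7, 449.1, 8.0]]
```

Request:
step_arm([
  [[-4.2,0,10,0,0,0.003,1],[0,0,25,0,0,0,1],[0,0,22,0,0,0,1],[0,0,14,0,0,0,1],[0,0,8,0,0,0,1],[0,0,3,0,0,0,1],[0,0,0,0,0,0,1],[0,0,0,0,0,0,1]],
])

```text
time: 6.75
ee_pos: [410.7, 368.6, 44.6]
orientation: [0.7, 0.714, 0.0, 0.0]
force: [0.3, 0.4, -2.4]
grip_width: 9.7
```

Request:
step_arm([
  [[4,0,0,0,0,0,1],[0,0,1.5,0,0,0,1],[0,0,1,0,0,0,1],[0,0,1,0,0,0,1],[0,0,0.5,0,0,0,1],[0,0,0.5,0,0,0,1],[0,0,0,0,0,0,1],[0,0,0,0,0,0,1]],
])

```text
time: 7.42
ee_pos: [410.2, 372.7, 39.7]
orientation: [0.7, 0.715, -0.0, -0.0]
force: [-0.7, -0.7, 2.1]
grip_width: 9.3
```

```bash
python3 - <<'E'
from h import *
s=bot.observe(); q=s["orientation"]; print(s["ee_pos"],q,2*np.arctan2(q[1],q[0])-np.pi/2,s["force"],s["moment"])
E
```

```text
[410.1839826  372.68088834  39.73864044] [ 6.99632456e-01  7.14502922e-01 -2.52592021e-05 -3.82278835e-06] 0.021030402042437446 [-0.6945312  -0.6870407   2.12226533] [-0.03548301  0.2209255   0.05131224]
```

Request:
step_arm([
  [[0,2,0,0,0,-0.0026,1],[0,3,0,0,0,0,1],[0,3,0,0,0,0,1],[0,3,0,0,0,0,1],[0,3,0,0,0,0,1],[0,3,0,0,0,0,1],[0,2,0,0,0,0,1],[0,0,0,0,0,0,1],[0,0,0,0,0,0,1]],
])

```text
time: 8.17
ee_pos: [427.8, 372.6, 39.7]
orientation: [0.699, 0.715, -0.001, -0.001]
force: [-5.6, -0.8, 7.7]
grip_width: 9.0
```

```bash
python3 - <<'E'
from h import *
s=bot.observe(); q=s["orientation"]; print(s["ee_pos"],q,2*np.arctan2(q[1],q[0])-np.pi/2,s["force"],s["moment"])
E
```

```text
[427.77381103 372.64682121  39.74434023] [ 6.98835620e-01  7.15280984e-01 -1.24420107e-03 -5.85061350e-04] 0.023257802913726033 [-5.61988716 -0.81280288  7.74512964] [-0.06861597  0.73609161 -0.08435532]
```

Request:
step_arm([
  [[0,1,-0.3,0,0,0,1],[0,1,0,0,0,0,1],[0,1,0,0,0,0,1],[0,0.7,0,0,0,0,1],[0,0,0,0,0,0,1],[0,0,0,0,0,0,1]],
])

```text
time: 8.67
ee_pos: [431.4, 373.2, 39.8]
orientation: [0.699, 0.715, -0.001, -0.001]
force: [-6.2, 1.8, 6.2]
grip_width: 9.1
```

Request:
step_arm([
  [[0,1,0,0,0,0,1],[0,1,0,0,0,0,1],[0,0,0,0,0,0,1],[0,0,0,0,0,0,1]],
])

```text
time: 9.0
ee_pos: [431.6, 373.1, 39.9]
orientation: [0.699, 0.715, -0.002, -0.002]
force: [-11.5, 3.0, 10.0]
grip_width: 9.2
```

Request:
step_arm([
  [[0,1,0,0,0,0,1],[0,1,0,0,0,0,1],[0,0,0,0,0,0,1],[0,0,0,0,0,0,1]],
])

```text
time: 9.33
ee_pos: [431.7, 373.1, 39.9]
orientation: [0.699, 0.715, -0.004, -0.003]
force: [-16.9, 5.7, 15.3]
grip_width: 9.2
```

```bash
python3 - <<'E'
from h import *
s=bot.observe(); q=s["orientation"]; print(s["ee_pos"],q,2*np.arctan2(q[1],q[0])-np.pi/2,s["force"],s["moment"])
E
```

```text
[431.7071594  373.10641626  39.91325644] [ 0.69925675  0.71485645 -0.00354356 -0.00277377] 0.022061981582160772 [-16.89646145   5.71529654  15.30463777] [ 0.79338537  2.79743011 -0.12002312]
```

Request:
step_arm([
  [[0,-1.5,-0.8,0,0,0,1],[0,-1,0,0,0,0,1],[0,0,0,0,0,0,1],[0,0,0,0,0,0,0.7],[0,0,0,0,0,0,0.5],[0,0,0,0,0,0,0.4],[0,0,0,0,0,0,0.4],[0,0,0,0,0,0,0.4],[0,0,0,0,0,0,0.4],[0,0,-10,0,0,0,0.4],[0,0,-25,0,0,0,0.4],[0,0,-25,0,0,0,0.4],[0,0,-30,0,0,0,0.4],[0,0,-30,0,0,0,0.4],[0,0,-10,0,0,0,0.4],[0,0,0,0,0,0,0.4]],
])

```text
time: 10.67
ee_pos: [436.4, 374.6, 174.4]
orientation: [0.699, 0.715, 0.003, 0.001]
force: [0.1, 1.3, -0.5]
grip_width: 51.4
```

```bash
python3 - <<'E'
from h import *
s,im=wpic("w4"); print(s["ee_pos"],s["orientation"],s["q"],s["time"],s["force"],s["grip_width"])
E
```

```text
[436.40637131 374.5782741  174.3780383 ] [0.69868082 0.7154249  0.00342985 0.00075652] [ 5.89256550e-01  3.98525546e-01  1.65706815e+00 -7.26108785e-05
  1.07897466e+00  5.65610210e-01] 10.6667 [ 0.10446261  1.27654864 -0.47833957] 51.3939399484772
```

View pics/w4.png

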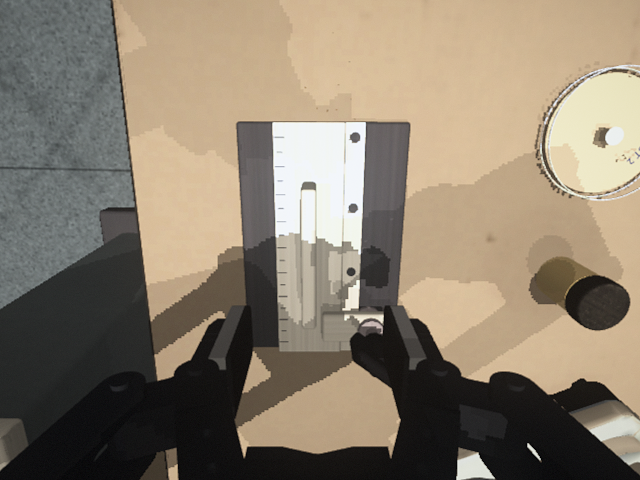

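Straightedge lies against the fence (seam u≈344), ends level with the plate (v≈123 at the top); the wing is partly hidden by the right finger near (372,350).

```bash
python3 - <<'E'
from h import *
s=dict(np.load("pics/w4.npz")); c=cam("wrist",s)
w=onplane(c,[(272.5,122.5),(344.5,122.5),(279,351.5),(345,351.5)],14)[:,:2]; print("SE",w.round(1).tolist(),w.mean(0))
b=onplane(c,[(237,122.5),(410,122.5),(247,347)],8)[:,:2];print("base",b.round(1).tolist())
t=cam("top")
for p,z in (((306,203),200),((330,185),200),((308,235),20),((362,268),250)): print(p,onplane(t,p,z).round())
q=s["orientation"]; print("yaw",2*np.arctan2(q[1],q[0])-np.pi/2)
E
```

```text
SE [[406.6, 446.9], [455.5, 448.1], [410.1, 267.8], [464.0, 268.9]] [434.04157951 357.91998052]
base [[381.5, 446.2], [501.4, 449.0], [383.0, 267.7]]
(306, 203) [[632. 233. 200.]]
(330, 185) [[671. 184. 200.]]
(308, 235) [[603. 233.  20.]]
(362, 268) [[488. 122. 250.]]
yaw 0.023680404615572304
```

Request:
step_arm([
  [[-19.5,10.7,0,0,0,0,0.4],[-19.5,10.7,0,0,0,0,0.4],[-19.5,10.7,0,0,0,0,0.4],[-19.5,10.7,0,0,0,0,0.4],[0,0,0,0,0,-0.12,0.4],[0,0,0,0,0,-0.12,0.4],[0,0,0,0,0,-0.12,0.4],[0,0,0,0,0,-0.12,0.4],[0,0,0,0,0,-0.12,0.4],[0,0,0,0,0,-0.12,0.4],[0,0,0,0,0,-0.12,0.4],[0,0,0,0,0,0,0.4],[0,0,0,0,0,0,0.4]],
])

```text
time: 11.8
ee_pos: [478.0, 295.8, 168.9]
orientation: [0.348, 0.938, -0.001, -0.001]
force: [0.3, -0.3, 0.6]
grip_width: 51.3
```

```bash
python3 - <<'E'
from h import *
s,im=wpic("w5"); print(s["ee_pos"],s["orientation"],s["q"],s["time"],s["force"],s["grip_width"])
q=s["orientation"]; print("yaw",2*np.arctan2(q[1],q[0])-np.pi/2)
c=cam("wrist",s); print(proj(c,[[480.7,297.4,83],[480.7,297.4,56]]))
E
```

```text
[478.00717221 295.75080575 168.94712617] [ 0.34796994  0.93750434 -0.00115384 -0.001096  ] [ 4.31232793e-01  3.92824721e-01  1.68338554e+00 -8.88308141e-05
  1.06856425e+00 -4.28710005e-01] 11.8 [ 0.28209175 -0.2986368   0.55606213] 51.254322425375896
yaw 0.859985683056173
[[321.78085227 261.85528254]
 [321.42365138 246.43200798]]
```

View pics/w5.png

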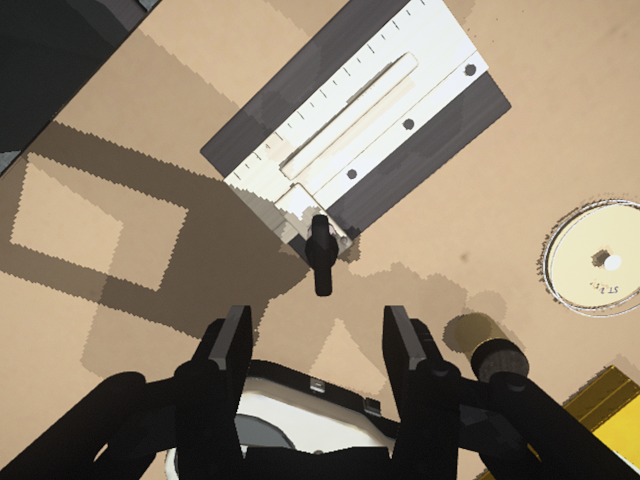

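The bar runs from (319,213) to (324,297), almost along the image's vertical, centred near (321,258), right where the axis projects: the jaws are nearly square to it.

```bash
python3 - <<'E'
from h import *
s=dict(np.load("pics/w5.npz")); c=cam("wrist",s); im=cv2.imread("pics/w5.png").astype(int)
m=np.zeros(im.shape[:2],np.uint8); m[205:305,295:350]=(im.max(2)[205:305,295:350]<50)
# row mids on lower part (top face end) and whole
mid=[]
for v in range(216,296,4):
    u=np.where(m[v])[0]
    if len(u): mid.append((v,u.min(),u.max()))
print(mid)
P=np.array([((a+b)/2,v) for v,a,b in mid if v>=252])
w=onplane(c,P,82)[:,:2]; d=w[-1]-w[0]; print("bar angle lower half",np.arctan2(d[1],d[0]))
ends=onplane(c,[(319,213.5),(323.5,297)],82)[:,:2]; d=ends[1]-ends[0]; print(ends,ends.mean(0),np.linalg.norm(d),np.arctan2(d[1],d[0]))
E
```

```text
[(216, np.int64(314), np.int64(326)), (220, np.int64(312), np.int64(327)), (224, np.int64(312), np.int64(328)), (228, np.int64(312), np.int64(328)), (232, np.int64(312), np.int64(347)), (236, np.int64(311), np.int64(332)), (240, np.int64(307), np.int64(335)), (244, np.int64(305), np.int64(336)), (248, np.int64(305), np.int64(337)), (252, np.int64(305), np.int64(337)), (256, np.int64(301), np.int64(336)), (260, np.int64(305), np.int64(334)), (264, np.int64(308), np.int64(332)), (268, np.int64(313), np.int64(330)), (272, np.int64(315), np.int64(330)), (276, np.int64(315), np.int64(330)), (280, np.int64(315), np.int64(330)), (284, np.int64(315), np.int64(330)), (288, np.int64(316), np.int64(331)), (292, np.int64(316), np.int64(330))]
bar angle lower half -0.660597906710076
[[458.80872604 314.14314229]
 [498.15180714 283.80513613]] [478.48026659 298.97413921] 49.68171342327582 -0.6568777827897228
```

Request:
step_arm([
  [[-1,3,20,0,0,0,0.4],[0,0,25,0,0,-0.054,0.4],[0,0,25,0,0,0,0.4],[0,0,15,0,0,0,0.4],[0,0,8,0,0,0,0.4],[0,0,0,0,0,0,0.4],[0,0,0,0,0,0,0.4]],
], squeeze=40)

```text
time: 12.43
ee_pos: [481.7, 297.9, 77.4]
orientation: [0.321, 0.947, -0.0, -0.0]
force: [0.1, 0.3, 0.5]
grip_width: 50.9
```

```bash
cat > st.py <<'E'
from h import *
s=bot.observe(); q=s["orientation"]; print(s["time"],s["ee_pos"].round(2),"yaw",round((2*np.arctan2(q[1],q[0])-np.pi/2+np.pi)%(2*np.pi)-np.pi,4),"q6",s["q"][5].round(3),s["force"].round(1),s["moment"].round(2),s["grip_width"].round(1))
E
python3 st.py
```

```text
Traceback (most recent call last):
  File "st.py", line 2, in <module>
    s=bot.observe(); q=s["orientation"]; print(s["time"],s["ee_pos"].round(2),"yaw",round((2*np.arctan2(q[1],q[0])-np.pi/2+np.pi)%(2*np.pi)-np.pi,4),"q6",s["q"][5].round(3),s["force"].round(1),s["moment"].round(2),s["grip_width"].round(1))
                                                                                                                                                                                                                      ^^^^^^^^^^^^^^^^^^^^^
AttributeError: 'float' object has no attribute 'round'
```

Request:
step_arm([
  [[0.5,-0.8,0,0,0,0,0.6],[0,0,0,0,0,0,0.8],[0,0,0,0,0,0,1],[0,0,0,0,0,0,1],[0,0,0,0,0,0,1],[0,0,0,0,0,0,1]],
])

```text
time: 12.93
ee_pos: [480.7, 296.8, 78.6]
orientation: [0.321, 0.947, -0.001, 0.0]
force: [-1.7, -4.4, 6.9]
grip_width: 9.3
```

```bash
sed -i 's/,s\["grip_width"\].round(1)/,round(s["grip_width"],1)/' st.py; python3 st.py
```

```text
12.9333 [480.71 296.85  78.65] yaw 0.9178 q6 -0.485 [-1.7 -4.4  6.9] [-0.6   0.27 -0.  ] 9.3
```

Request:
step_arm([
  [[0,-0.8,0.5,0,0,0.06,1],[0,0,0.19,0,0,0.12,1],[0,0,0.19,0,0,0.12,1],[0,0,0.19,0,0,0.12,1],[0,0,0.19,0,0,0.12,1],[0,0,0.19,0,0,0.12,1],[0,0,0.19,0,0,0.12,1],[0,0,0.19,0,0,0.12,1],[0,0,0.19,0,0,0.12,1],[0,0,0.19,0,0,0.12,1],[0,0,0,0,0,0,1]],
])

```text
time: 13.85
ee_pos: [479.8, 296.4, 76.7]
orientation: [0.783, 0.622, -0.0, 0.0]
force: [-4.6, -3.8, 10.9]
grip_width: 9.0
```

```bash
python3 st.py
```

```text
13.85 [479.81 296.39  76.72] yaw -0.2288 q6 0.66 [-4.6 -3.8 10.9] [-0.56  0.63 -0.07] 9.0
```

Request:
step_arm([
  [[-0.8,-0.8,-0.8,0,0,0.12,1],[0,0,0.15,0,0,0.12,1],[0,0,0.15,0,0,0.12,1],[0,0,0.15,0,0,0.12,1],[0,0,0.15,0,0,0.12,1],[0,0,0.15,0,0,0.12,1],[0,0,0.15,0,0,0.12,1],[0,0,0.15,0,0,0.12,1],[0,0,0.15,0,0,0.12,1],[0,0,0,0,0,0,1]],
])

```text
time: 14.68
ee_pos: [479.0, 296.9, 75.2]
orientation: [0.991, 0.131, -0.0, -0.0]
force: [-2.9, 3.6, -0.9]
grip_width: 9.5
```

```bash
python3 st.py
```

```text
14.6833 [478.97 296.87  75.21] yaw -1.3072 q6 1.738 [-2.9  3.6 -0.9] [ 0.5   0.37 -0.05] 9.5
```

Request:
step_arm([
  [[-0.3,-0.7,0.1,0,0,0.08,1],[0,0,0.1,0,0,0.06,1],[0,0,0.05,0,0,0.04,1],[0,0,0,0,0,0,1]],
])

```text
time: 15.02
ee_pos: [478.9, 297.1, 75.0]
orientation: [0.999, 0.045, 0.0, -0.0]
force: [-1.7, 2.5, 0.4]
grip_width: 9.1
```

```bash
python3 st.py
```

```text
15.0167 [478.86 297.14  75.04] yaw -1.4804 q6 1.913 [-1.7  2.5  0.4] [ 0.22  0.24 -0.02] 9.1
```

Request:
step_arm([
  [[0,0,0.05,0,0,0.04,1],[0,0,0.05,0,0,0.04,1],[0,0,0,0,0,0,1],[0,0,0,0,0,0,1]],
])

```text
time: 15.35
ee_pos: [478.9, 297.2, 75.0]
orientation: [1.0, 0.006, 0.0, -0.0]
force: [-2.7, 2.4, 2.4]
grip_width: 9.3
```

```bash
python3 st.py
```

```text
15.35 [478.9  297.21  74.99] yaw -1.5585 q6 1.991 [-2.7  2.4  2.4] [0.42 0.43 0.17] 9.3
```

Request:
step_arm([
  [[0,0,0,0,0,0.04,1],[0,0,0,0,0,0.03,1],[0,0,0,0,0,0,1],[0,0,0,0,0,0,1]],
])

```text
time: 15.68
ee_pos: [478.9, 297.2, 75.0]
orientation: [1.0, -0.029, 0.0, -0.0]
force: [-3.5, 3.1, 5.1]
grip_width: 9.2
```

```bash
python3 st.py
```

```text
15.6833 [478.89 297.22  74.99] yaw -1.6279 q6 2.061 [-3.5  3.1  5.1] [0.56 0.66 1.22] 9.2
```

Request:
step_arm([
  [[0,0,0,0,0,0.03,1],[0,0,0,0,0,0,1],[0,0,0,0,0,0,1],[0,0,0,0,0,0,1],[0,0,0,0,0,0,1]],
])

```text
time: 16.1
ee_pos: [478.9, 297.2, 75.0]
orientation: [0.999, -0.044, 0.0, 0.0]
force: [-3.7, 4.4, 4.9]
grip_width: 8.7
```

```bash
python3 st.py
```

```text
16.1 [478.88 297.2   75.02] yaw -1.6578 q6 2.091 [-3.7  4.4  4.9] [0.61 0.67 1.57] 8.7
```

Request:
step_arm([
  [[0,0,0,0,0,-0.06,1],[0,0,-0.1,0,0,-0.1,1],[0,0,-0.19,0,0,-0.12,1],[0,0,-0.19,0,0,-0.12,1],[0,0,-0.19,0,0,-0.12,1],[0,0,-0.19,0,0,-0.12,1],[0,0,-0.19,0,0,-0.12,1],[0,0,-0.19,0,0,-0.12,1],[0,0,-0.19,0,0,-0.12,1],[0,0,-0.19,0,0,-0.12,1],[0,0,-0.19,0,0,-0.12,1],[0,0,-0.19,0,0,-0.12,1],[0,0,-0.19,0,0,-0.12,1],[0,0,-0.19,0,0,-0.12,1],[0,0,-0.1,0,0,-0.06,1],[0,0,0,0,0,-0.02,1],[0,0,0,0,0,0,1],[0,0,0,0,0,0,1]],
])

```text
time: 17.6
ee_pos: [479.8, 296.4, 77.3]
orientation: [0.701, 0.713, 0.0, 0.001]
force: [2.2, -3.6, 2.4]
grip_width: 9.1
```

```bash
python3 st.py; python3 - <<'E'
from h import *
wpic("w6")
for n in ("top","scene"): cv2.imwrite(f"pics/{n}6.png",vision.read_camera(n))
a=cv2.imread("pics/w6.png")[60:420,130:480]; b=cv2.imread("pics/scene6.png")[130:320,150:420]
b=cv2.resize(b,None,fx=360/190,fy=360/190)
cv2.imwrite("pics/c6.png",np.hstack([a[:, :280],b]))
print(a.shape,b.shape)
E
```

```text
17.6 [479.82 296.4   77.29] yaw 0.0165 q6 0.416 [ 2.2 -3.6  2.4] [-0.61 -0.36 -0.  ] 9.1
(360, 350, 3) (360, 512, 3)
```

View pics/c6.png

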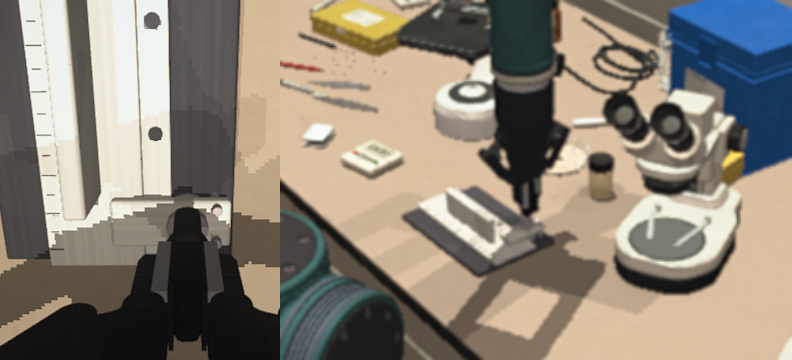

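The left crop shows the bar in the pads along the base's y. The straightedge's edge meets the fence in a thin seam (u≈141), and its end lies at the plate's end. The right crop shows the timer and can where they were.

Request:
step_arm([
  [[0,0,0,0,0,0,1],[0,0,0,0,0,0,1],[0,0,0,0,0,0,1],[0,0,0,0,0,0,1]],
])

```text
time: 18.08
ee_pos: [479.8, 296.4, 77.3]
orientation: [0.701, 0.713, 0.0, 0.001]
force: [2.2, -4.8, 2.6]
grip_width: 9.3
```

```bash
python3 st.py; python3 -c "
from rig import bot; print(bot.finish_job())"
```

```text
18.0833 [479.78 296.44  77.32] yaw 0.0171 q6 0.416 [ 2.2 -4.8  2.6] [-0.79 -0.5  -0.01] 9.3
the job is handed in; nothing more can be done
None
```

I laid the straightedge on the plate, slid it under the strap to a firm stop against the fence, and let go. I then turned the thumbscrew clockwise until it seated and backed it off a quarter turn. I handed the job in at 18.1 s with the gripper still holding it.

- **Straightedge:** it stopped dead against the fence at about 17 N. Its ends measured within about 1 mm of level with the base (centre at y 357.9 mm against about 358 mm). The last picture shows it still flush with the fence.
- **Thumbscrew:** the turning moment rose to 1.6 N m at the seat. At the end the jaws stood about 1.56 rad back from the expected seat direction. The grip was 9.3 mm wide and steady, and the TCP was roughly 7 mm above the estimated grip point.
- **Bystanders:** the can and timer look unmoved in the last picture. I did not check the dust cap at the end, but the arm stayed well clear of it.
- **Disagreements:** the fence stopped the straightedge about 1 mm sooner than the camera had suggested. A side force of about 5 N stayed on the held screw. I had no direct reading of the screw angle or of the strap's force on the straightedge. Both are inferred from the jaw direction and the moment.

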